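Caul an inlaid lid panel in the frame press and hold it to the fence

TASK

Wind the handwheel of the green frame press to draw its jaw back until the red pointers stand on the brass marks; only then is there room for the maple caul. Stand the caul upright on the press bed in the gap between the jaw and the inlaid panel (not on the fence side), about midway along the panel's edge, and push with it, firmly but not hard, until the panel lies flush against the fence. Finish while still holding the caul pressed there, with the jaw still on its mark, so that I can wind the jaw up to it; leave the trinket box, mallet and wax tin alone.

Things in the scene. Friction and masses are not known exactly. Their poses are not given: they have to be found in the camera images.
- press: Green cast frame press, fixed to the bench. Origin: centre of its underside, on the bench. Its y axis runs along the screw (handwheel end at -y, fence at +y), x across it, z up. Bed top 70 mm above the origin, 200 mm (x) by 255 mm (y, from -125 to +130). A thrust block for the screw, 110 mm wide, stands at y -125 to -100 mm, up to 118 mm high. The feet reach to x = +-120 mm, 42 mm high.
- fence: Fixed fence of the press with a pale wood lining, 180 mm long (x), 30 mm thick, 40 mm high above the bed. Origin: middle of the foot of its lined face, on the bed (press x 0, y +100 mm, z 70 mm); the panel goes against this face, which looks to press -y.
- jaw_face (a point): Top middle of the lined face of the sliding jaw (150 mm long in x, 35 mm thick in y, top 29 mm above the bed). The face looks to press +y; it lies at press y = -21 mm at handwheel 0 and moves to -y (opens) by 12 mm per turn. Two red pointers stick out from its sides, 17.5 mm behind the face.
- brass_mark (a point): Middle of the brass mark, a 6 mm wide band across the aluminium scale bar on the press's +x side (a twin is on the -x side), at press y = -62.5 mm. The pointer is at its middle when handwheel = 12.57 rad (two turns from 0), jaw face then at press y = -45 mm.
- handwheel (a joint): Angle of the handwheel, rad, range -0.5 to 16.5. It grows as the jaw opens: counter-clockwise as seen by someone facing the wheel from its outer (press -y) side. At 0 the crank handle is straight up; it then moves towards press -x. 12 mm of jaw travel per turn; turns stiffly (2 to 4 N at the handle), stays where it is left; the jaw cannot be pushed back without the wheel.
- hub (a point): Centre of the handwheel's rim plane, on its axis (parallel to press y), 88 mm above the bench. The black spoked wheel is 127 mm across. The press-frame place of this point is (0, -143, 88) mm.
- crank_handle (a point): Point on the axis of the black crank handle, a cylinder 20 mm thick that sticks out from the wheel along press -y, 48 mm from the wheel's axis, from 6 mm to 79 mm off the rim plane; this point is 62 mm off the rim plane (press y = -205 mm). Its grip sleeve spins freely on its pin, so it can be pinched from above and led round the circle with the tool kept pointing down.
- panel: Inlaid lid panel of reddish wood, 140 mm (x) by 110 mm (y) by 20 mm thick, about 0.25 kg, lying loose on the press bed between jaw and fence. Origin: centre of its underside. Flush against the fence its centre is at press y = +45 mm.
- caul: Pale maple caul (clamping spacer), a plain block 100 mm long (x), 20 mm thick (y), 60 mm high (z), about 0.1 kg, standing on its long edge on the bench. Origin: centre of its underside. Grasp it across its thickness near the top, so that the fingertips stay above the jaw.
- trinket_box: Bystander: closed inlaid box, 104 by 79 mm, 52 mm high. Origin: centre of its underside.
- mallet: Bystander: wooden mallet lying down; head 70 by 110 by 55 mm high with the origin under its centre, handle 155 mm long to its -x.
- wax_tin: Bystander: round yellow tin with a brass lid, 72 mm across, 50 mm high. Origin: centre of its underside.

How it is judged:
On the way, in this order (a step that is already met when the one before it is completed fails the run):
1. the jaw is wound back to the brass mark (value of joint handwheel between 11 and 14.14 rad), for 0.2 s.
2. the caul stands upright on the bed in the gap between jaw and panel (z of caul in the frame of press between 0.064 and 0.076 m and x of caul in the frame of panel between -0.035 and 0.035 m and y of caul in the frame of press between -0.042 and -0.015 m and angle between caul's own z axis and vertical below 0.15 rad), for 0.1 s.
At the end, for the whole second after the job is handed in: Handwheel 11.0 to 14.14 rad (pointers within 3 mm of the marks); panel flat, within 2 mm of the fence and parallel within 1.4 deg; caul upright on the bed within 35 mm of the panel's middle, held by the fingers; caul on panel and panel on fence over 3 N; all at rest (all of step 1 and y of panel in the frame of press above 0.043 m and angle between the x axis of panel and the x axis of press, either way round below 0.025 rad and angle between panel's own z axis and vertical below 0.04 rad and z of caul in the frame of press between 0.064 and 0.076 m and x of caul in the frame of panel between -0.035 and 0.035 m and angle between caul's own z axis and vertical below 0.15 rad and angle between the x axis of caul and the x axis of press, either way round below 0.1 rad and contact force between caul and panel above 3 N and contact force between panel and fence above 3 N and contact force between the fingers and caul above 3 N and linear speed of each of panel, caul below 0.01 m/s); the arm keeps its last pose, push and grip.
It fails at once if the panel is crushed: more than 60 N between caul and panel (contact force between caul and panel above 60 N).
It fails at once if a bystander is moved more than 20 mm (distance of any of trinket_box, mallet, wax_tin from where it was at the start of the episode above 0.02 m).
It also fails if it takes over 70 s, if anything falls off the work surface, if the arm or the gripper's body presses on something with over 40 N, if the wrist force passes 120 N, or if a joint passes its speed limit or range.

ROBOT

A 6-joint arm with a two-finger parallel gripper is mounted at the origin on the work surface. World frame = base frame: x ahead of the robot, y to its left, z up, the work surface at z = 0. Lengths are in m, angles in rad, forces in N, time in s.
With the tool pointing down it reaches from about 0.3 to 0.825 m from the base axis. Payload 5.4 kg.
Tool frame: the origin (TCP) lies at the very end of the fingers, on their centre line; the grasp point (between the pads) lies 19 mm behind it; z points along the fingers, y is the line along which they close (so a half turn about z gives the same grasp; the last joint's range is limited). The gripper opens to 92 mm and grips with 3 to 60 N. Pads are 20 mm wide; open, the fingers measure 128 mm over their backs; the gripper's body (75 mm by 189 mm) begins 69 mm behind the grasp point.
Start: joints at [-1.485, 0.158, 1.597, -0, 1.386, -0.21], TCP at [0.168, -0.55, 0.215] pointing down, gripper open.
Joint ranges: [-2.91, 2.91], [-0.94, 2.29], [0.18, 2.7], [-1.29, 4.43], [0.17, 2.64], [-3, 3]. Speed limits (rad/s): [2.57, 2.57, 3.14, 3.14, 3.14, 3.14].

INTERFACE

Orientations are given as a rotation vector (axis times angle).
In Python, from workcell import bot, camrig gives the robot as it stands (bot), with the cameras (camrig). Calls block until the motion is done:
- bot.goto(position, orientation): joint-space move of the TCP to a pose.
- bot.line_to(position, rot=None, max_speed=0.15): straight line of the TCP; rot=None keeps the orientation; max_speed is the mean speed in m/s.
- bot.set_joints(angles): joint-space move.
- bot.set_gripper(opening, newtons=None): opening from 0.0 (shut) to 1.0 (fully open); newtons is the grip in N (None keeps the last); returns when the fingers have stopped.
- bot.hold(seconds).
- bot.inverse_kinematics(position, orientation): joint angles nearest the present ones, or None.
- camrig.read_camera(name): name is "scene" or "top" or "wrist"; returns a dict with "pixels" (384x512x3 uint8, blue, green, red), "fx", "fy", "cx", "cy" (pixels), "R" (3x3) and "t" (3): a world point X has camera coordinates R X + t. Camera axes: x right, y down, z forward; pixel columns grow to the right and rows downward; lengths in m; the calibration is good to about 2 mm. The wrist camera is an equidistant fisheye: a pixel r from the principal point sees the ray r / f radians off the axis. A picture is of the moment at which its call begins. There is no depth.
A pose or a line that the arm cannot do raises bot.MotionError and nothing moves.
- bot.job_done(): hands the job in; it is judged then, once.
Readings, each from a call of its own:
- bot.current_clock(): time.
- bot.current_joints(): joint angles.
- bot.current_joint_vel(): joint speeds.
- bot.current_effort(): joint torques, N m.
- bot.current_ee_pos(): TCP position.
- bot.current_tool_rot(): TCP orientation.
- bot.current_contact_force(): force on the tool from outside, world axes, zero at the start.
- bot.current_ft_torque(): the same for the moment, N m.
- bot.current_opening(): opening from 0.0 (shut) to 1.0 (fully open).
- bot.current_grip_force(): force on a finger pad.
Only numpy, scipy, OpenCV 4.12 (cv2) and the standard library are available. Lean on these libraries where they do the work, as an engineer would, in place of code of your own. Each camera call takes 0.05 s, during which the arm holds its last target. There are 200 camera calls.

## Working session

There is one attempt and no reset: what is moved stays moved. The work goes in short steps, each a Python script; the robot and the scene stay as the last script left them, time stands still between calls to the robot, and variables do not carry over. Pictures are saved under pics/ and viewed, at most 10 in all, crops included, and the job is handed in when it is done.

```bash
mkdir -p pics; ls
python3 - <<'E'
from workcell import bot, camrig
import cv2
for n in("scene","top"):
    c=camrig.read_camera(n); cv2.imwrite(f"pics/{n}0.png",c["pixels"]); print(n,c["fx"],c["fy"],c["cx"],c["cy"],c["R"],c["t"])
print(bot.current_clock(),bot.current_tool_rot())
E
```

```text
pics
workcell.py
scene 441.59516930565 441.59516930565 242.7908752804757 188.5557368863019 [[ 0.05538391  0.99846397 -0.00152199]
 [ 0.58690816 -0.03378838 -0.80894818]
 [-0.80775704  0.04390945 -0.58787799]] [ 0.01267743 -0.27049821  1.84834662]
top 461.67207396998197 461.67207396998197 251.75168731412433 197.63064141878803 [[ 6.62530802e-04 -9.99976201e-01  6.86723526e-03]
 [-9.94842891e-01 -1.35561349e-03 -1.01418859e-01]
 [ 1.01425755e-01 -6.76462706e-03 -9.94820112e-01]] [-0.06578592  0.61561085  1.44346475]
0.1 [-3.10563660e+00 -4.62722689e-01 -1.87172564e-04]
```

View pics/scene0.png

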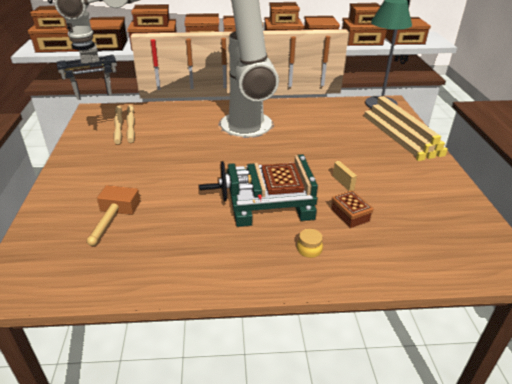

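View pics/top0.png

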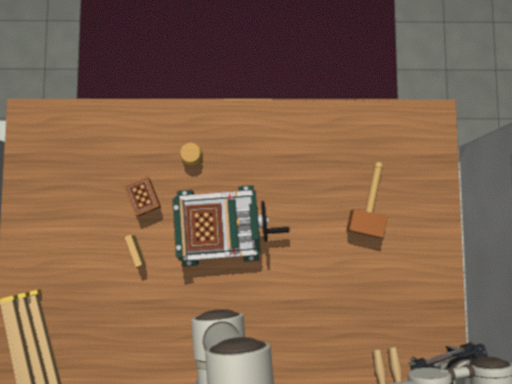

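The scene view shows the press at about (270,190) with its wheel at (222,185), and the caul at (345,176). In the top view the press is at (220,227), handwheel (265,222), crank handle (280,230) and caul (134,251). I'll enlarge the press and caul area.

Run:
```python
import cv2
a=cv2.imread("pics/top0.png")[170:275,115:300]; cv2.imwrite("pics/topc.png",cv2.resize(a,None,fx=4.2,fy=4.2,interpolation=cv2.INTER_CUBIC))
a=cv2.imread("pics/scene0.png")[145:235,190:375]; cv2.imwrite("pics/scenec.png",cv2.resize(a,None,fx=4.2,fy=4.2,interpolation=cv2.INTER_CUBIC))
```

```text
(no output)
```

View pics/topc.png

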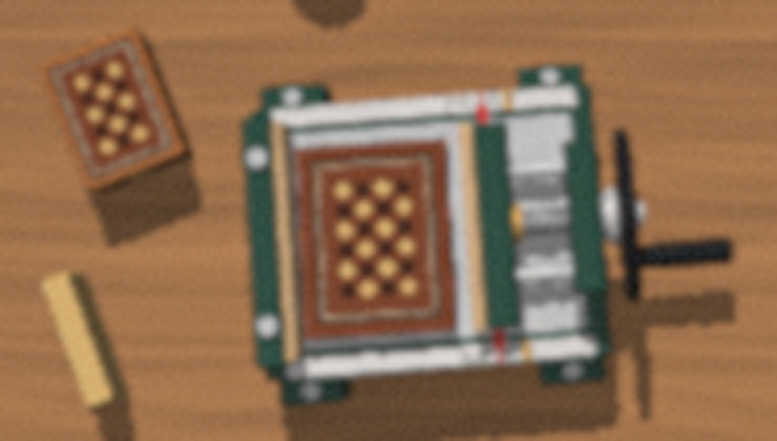

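View pics/scenec.png

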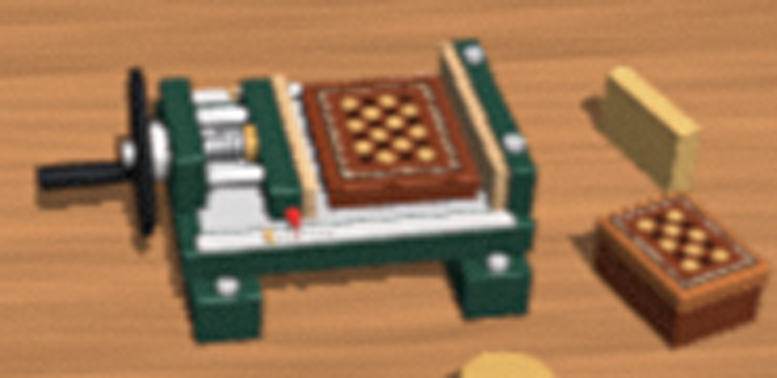

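Crops (4.2x). In the top crop, the fence corners are at (244,118) and (258,366), the wheel runs (621,132)–(632,297), the handle tip is at (731,250), and the caul top corners are at (42,280), (70,272), (115,398) and (92,406). The panel lies skewed between jaw and fence. The pointers sit about 25 px fence-side of the brass marks. I'll fit the poses to these points.

```bash
cat > h.py <<'E'
import numpy as np, cv2
from scipy.optimize import least_squares
from scipy.spatial.transform import Rotation as Ro
def proj(c,P):
    q=np.asarray(c["R"])@P+np.asarray(c["t"]); return np.array([c["fx"]*q[0]/q[2]+c["cx"],c["fy"]*q[1]/q[2]+c["cy"]])
def T(p,v):  # local mm in frame x,y,yaw -> world m
    c,s=np.cos(p[2]),np.sin(p[2]); v=np.array(v)/1000.
    return np.array([p[0]+c*v[0]-s*v[1],p[1]+s*v[0]+c*v[1],v[2]])
OFF=dict(top=(115,170),scene=(190,145))
def o(n,u): return (np.array(u)+.5)/4.2-.5+OFF[n]
def fit(cams,obs,p0):
    f=lambda p:np.concatenate([proj(cams[n],T(p,L(p) if callable(L) else L))-o(n,u) for n,L,u in obs])
    r=least_squares(f,p0,loss="soft_l1"); return r.x,r.fun.reshape(-1,2)
E
python3 - <<'E'
from workcell import bot, camrig
from h import *
np.set_printoptions(precision=3,suppress=True)
C={n:camrig.read_camera(n) for n in("top","scene")}
for n in C: print(-np.array(C[n]["R"]).T@C[n]["t"])
tip=lambda p:(-48*np.sin(p[3]),-222,88+48*np.cos(p[3]))
base=lambda p:(-48*np.sin(p[3]),-150,88+48*np.cos(p[3]))
obs=[("top",(90,130,110),(244,118)),("top",(-90,130,110),(258,366)),("top",(90,100,110),(285,122)),("top",(-90,100,110),(299,358)),
("top",(63,-143,88),(621,132)),("top",(-63,-143,88),(632,297)),("top",tip,(731,250)),
("scene",(0,-143,151),(137,70)),("scene",(0,-143,25),(147,235)),("scene",tip,(42,178)),("scene",(-90,130,110),(478,40)),("scene",(-90,100,110),(445,42)),("scene",(90,130,110),(535,158))]
p,r=fit(C,obs,[.5,0,0,2.5]); print("press",p); print(r.T)
i=lambda q:(np.linalg.inv(Ro.from_euler("z",p[2]).as_matrix())@(np.array([q[0]-p[0],q[1]-p[1],0])))*1000
for s in (1,-1): # pointer / marks
    pass
obs=[("top",a,b) for a,b in zip([(70,55,90),(70,-55,90),(-70,-55,90),(-70,55,90)],[(297,150),(443,140),(458,328),(305,340)])]
obs+=[("scene",a,b) for a,b in zip([(70,55,90),(70,-55,90),(-70,-55,90),(-70,55,90)],[(480,180),(330,190),(303,88),(440,78)])]
q,r=fit(C,obs,[.5,0,0]); print("panel",q,i(q),q[2]-p[2]); print(r.T)
obs=[("top",a,b) for a,b in zip([(50,10,60),(50,-10,60),(-50,-10,60),(-50,10,60)],[(42,280),(70,272),(115,398),(92,406)])]
obs+=[("scene",a,b) for a,b in zip([(-50,-10,60),(-50,10,60),(50,10,60),(50,-10,60),(50,10,0)],[(608,80),(630,67),(700,128),(675,140),(690,190)])]
q,r=fit(C,obs,[.45,.25,.3]); print("caul",q); print(r.T)
E
```

```text
[ 0.466 -0.055  1.499]
[ 1.651 -0.103  0.868]
press [0.528 0.04  0.073 2.457]
[[-0.694 -0.702 -0.529 -0.407  0.103  0.582  0.926  0.411 -0.839 -1.864
   0.209 -0.918  1.238]
 [-0.353  0.505 -2.014  1.674 -0.577  1.249  0.239  2.783 -2.92   0.358
  -0.257 -0.103  3.431]]
panel [0.521 0.081 0.066] [-3.515 40.914  0.   ] -0.007328354214276106
[[-0.513  0.632 -0.244 -0.081  0.416 -0.004 -0.81  -0.063]
 [-0.617 -0.546  0.575  0.1    0.034  0.314 -0.773 -0.658]]
caul [0.449 0.301 0.368]
[[ 0.281 -0.294 -0.141 -0.79  -0.669 -0.954  0.011  0.836 -0.312]
 [-0.047 -0.464 -0.099  0.351 -1.688  0.099  0.671 -0.74   0.843]]
```

```bash
cat >> h.py <<'E'
def rv(a):  # tool down, closing axis at world angle a
    y=np.array([np.cos(a),np.sin(a),0]); z=np.array([0,0,-1.]); return Ro.from_matrix(np.c_[np.cross(y,z),y,z]).as_rotvec()
E
python3 - <<'E'
from workcell import bot, camrig
from h import *
np.set_printoptions(precision=3,suppress=True)
C={n:camrig.read_camera(n) for n in("top","scene")}
tip=lambda p:(-48*np.sin(p[3]),-222,88+48*np.cos(p[3]))
obs=[("top",(90,130,110),(244,118)),("top",(-90,130,110),(258,366)),
("top",(0,100,110),(292,240)),("top",(0,-143,88),(626.5,214.5)),("top",tip,(731,250)),
("scene",(0,-143,88),(142,152)),("scene",tip,(42,178)),("scene",(-90,130,110),(478,40)),("scene",(-90,100,110),(445,42))]
p,r=fit(C,obs,[.5,0,0,2.5]); print("press",p); print(r.T)
h=T(p,(-48*np.sin(p[3]),-205,88+48*np.cos(p[3]))); print(h)
pos=h+[0,0.03,0.13]
for a in (p[2],p[2]+np.pi): print(bot.inverse_kinematics(pos,rv(a)))
bot.goto(pos,rv(min((p[2],p[2]+np.pi),key=lambda a:abs(bot.inverse_kinematics(pos,rv(a))[5]))))
c=camrig.read_camera("wrist"); cv2.imwrite("pics/w0.png",c["pixels"]); np.savez("w0.npz",**{k:c[k] for k in c})
print(c["fx"],c["cx"],c["cy"],-c["R"].T@c["t"],c["R"],bot.current_clock())
E
```

```text
press [0.528 0.04  0.072 2.46 ]
[[-0.836 -0.89  -0.644  0.178  0.762 -0.043 -1.701  0.384 -0.744]
 [-0.384  0.477 -0.388  0.28   0.261  0.483  0.363 -0.249 -0.098]]
[ 0.513 -0.166  0.051]
[-0.488  0.071  1.76  -0.     1.31  -0.56 ]
[-0.488  0.071  1.76  -0.     1.31   2.581]
297.3186396354542 259.0127035509804 188.2044228787063 [ 0.508 -0.055  0.352] [[ 0.997  0.071  0.001]
 [ 0.068 -0.955  0.288]
 [ 0.021 -0.287 -0.958]] 2.3
```

View pics/w0.png

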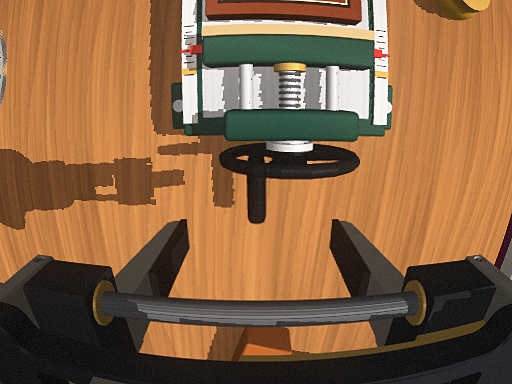

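The wrist view shows the crank handle from (256,170) to its end at (257,217). The wheel rim spans (219,159)–(360,159). The thrust block's outer edge runs (226,140)–(358,139), and the pointers at rows 50/54 are short of the brass marks at rows 74/71. I'll refit with this view included.

```bash
cat > fit2.py <<'E'
from workcell import bot, camrig
import h; from h import *
np.set_printoptions(precision=4,suppress=True)
W=dict(np.load("w0.npz"))
def fish(c,P):
    q=c["R"]@P+c["t"]; th=np.arctan2(np.hypot(q[0],q[1]),q[2]); d=q[:2]/np.hypot(q[0],q[1])
    return d*th*c["fx"]+[c["cx"],c["cy"]]
C={n:camrig.read_camera(n) for n in("top","scene")}
tip=lambda p:(-48*np.sin(p[3]),-222,88+48*np.cos(p[3]))
obs=[("top",(90,130,110),(244,118)),("top",(-90,130,110),(258,366)),
("top",(0,100,110),(292,240)),("top",(0,-143,88),(626.5,214.5)),("top",tip,(731,250)),
("scene",(0,-143,88),(142,152)),("scene",tip,(42,178)),("scene",(-90,130,110),(478,40)),("scene",(-90,100,110),(445,42))]
ow=[((63.5,-143,88),(360,159)),((-63.5,-143,88),(219,159)),(tip,(257,218)),((55,-125,118),(358,140)),((-55,-125,118),(226,140)),((0,-100,118),(291.5,110))]
g=lambda L,p:T(p,L(p) if callable(L) else L)
def F(p): return np.concatenate([proj(C[n],g(L,p))-o(n,u) for n,L,u in obs]+[(fish(W,g(L,p))-u)/1.5 for L,u in ow])
r=least_squares(F,[.528,.04,.07,2.46],loss="soft_l1"); p=r.x; print(p); print(r.fun.reshape(-1,2).T)
np.save("press.npy",p); print(g(lambda p:(-48*np.sin(p[3]),-205,88+48*np.cos(p[3])),p))
E
python3 fit2.py
```

```text
[0.5279 0.0404 0.0739 2.4755]
[[-0.848  -0.8175 -0.6148  0.1993  0.7648 -0.0626 -1.7175  0.3071 -0.8176
  -2.6149  0.0691  0.0119  0.7072 -1.2568  1.5288]
 [-0.3101  0.5462 -0.3308  0.2248 -0.0071  0.5147  0.6386 -0.2793 -0.1225
  -1.47   -1.8669  1.7271  1.3668  0.5459 -0.4928]]
[ 0.5134 -0.1662  0.0503]
```

```bash
cat >> h.py <<'E'
def tcp(p,th,dx=0,dz=0): return T(p,(-48*np.sin(th)+dx,-206,88-19+48*np.cos(th)+dz))
def er(p,th): return T((0,0,p[2]),(-1000*np.sin(th),0,1000*np.cos(th)))
def et(p,th): return T((0,0,p[2]),(-1000*np.cos(th),0,-1000*np.sin(th)))
def wind(bot,p,a,b,d,n,k=1e-4):
    for th in np.linspace(a,b,n+1)[1:]:
        bot.line_to(tcp(p,th)+d,rv(p[2]),max_speed=0.12)
        f=np.array(bot.current_contact_force()); fr=f@er(p,th)
        c=k*fr*er(p,th); d=d+np.clip(c,-.001,.001)
        print(round(th,2),np.round(f,1),"fr %.1f ft %.1f"%(fr,f@et(p,th)),np.round(d*1e3,1),np.round(np.linalg.norm(bot.current_ee_pos()-tcp(p,th)-d)*1e3,1))
    return d
E
python3 - <<'E'
from workcell import bot, camrig
from h import *
p=np.load("press.npy"); th=p[3]
bot.set_gripper(.65,15)
bot.goto(tcp(p,th,0,.07*1000),rv(p[2]))
bot.line_to(tcp(p,th)); print(np.round(bot.current_contact_force(),1))
bot.set_gripper(0,25)
print(bot.current_opening()*92,bot.current_grip_force(),np.round(bot.current_contact_force(),1))
d=wind(bot,p,th,th+.8,np.zeros(3),4)
np.save("d.npy",d); print(bot.current_clock())
E
```

```text
[-0.1 -0.7  0.4]
19.26055873238376 24.99987699324265 [-1.9 -1.9 -0.4]
2.68 [ 0.4 -2.3 -4.5] fr 3.9 ft 2.3 [-0.2 -0.  -0.4] 0.3
2.88 [ 2.3 -0.6 -3. ] fr 2.3 ft 2.9 [-0.2 -0.  -0.6] 0.6
3.08 [ 1.9  1.4 -1.1] fr 1.0 ft 2.1 [-0.2 -0.  -0.7] 0.8
3.28 [1.1 1.9 3.3] fr -3.1 ft 1.7 [-0.3 -0.  -0.4] 0.7
5.775
```

Gripped cleanly (19–20 mm opening) with tangential force near 2 N, as specified. Continuing.

Run:
```python
from workcell import bot, camrig
from h import *
p=np.load("press.npy"); th=p[3]+.8
d=wind(bot,p,th,4*np.pi,np.load("d.npy"),32)
np.save("d.npy",d); print(bot.current_clock(),bot.current_opening()*92)
bot.set_gripper(.65,15)
e=np.array(bot.current_ee_pos()); bot.line_to(e+[0,0,.08])
pos=T(p,(-5,-190,270)); bot.goto(pos,rv(p[2]))
c=camrig.read_camera("wrist"); cv2.imwrite("pics/w1.png",c["pixels"]); np.savez("w1.npz",**c); print(bot.current_clock())
```

```text
3.57 [-1.9  2.3  4.5] fr -4.8 ft 0.3 [-0.5 -0.   0.1] 0.4
3.86 [-1.6  2.7  3.5] fr -3.5 ft 1.3 [-0.7 -0.1  0.3] 0.3
4.15 [0.6 2.6 1.4] fr -0.1 ft 1.6 [-0.7 -0.1  0.4] 0.2
4.44 [-0.   2.1  1. ] fr -0.1 ft 1.0 [-0.7 -0.1  0.4] 0.3
4.73 [-1.9  1.8  1. ] fr -1.7 ft 1.0 [-0.9 -0.1  0.4] 0.3
5.02 [-0.6  3.1  1.2] fr 0.0 ft 1.2 [-0.9 -0.1  0.4] 0.4
5.31 [-1.3  3.   0.9] fr -0.4 ft 1.3 [-0.9 -0.1  0.3] 0.4
5.6 [-1.3  3.5  1.5] fr 0.5 ft 1.8 [-0.9 -0.1  0.4] 0.5
5.89 [-1.4  3.5  1.8] fr 1.2 ft 1.7 [-0.9 -0.1  0.5] 0.6
6.18 [-2.9  2.5  0.2] fr -0.1 ft 2.7 [-0.9 -0.1  0.5] 0.6
6.47 [-1.7  1.7 -0.6] fr -0.3 ft 1.6 [-0.8 -0.1  0.4] 0.5
6.76 [-1.5  1.6 -1.4] fr -0.7 ft 1.9 [-0.8 -0.1  0.4] 0.3
7.05 [-1.8  1.4 -2.3] fr -0.5 ft 2.8 [-0.8 -0.1  0.3] 0.2
7.34 [-3.2  0.8 -0.8] fr 2.4 ft 2.2 [-1.  -0.1  0.5] 0.4
7.63 [-2.5 -0.2 -2.2] fr 1.9 ft 2.7 [-1.2 -0.1  0.5] 0.4
7.92 [-1.3 -1.1 -3.2] fr 1.6 ft 3.1 [-1.3 -0.1  0.5] 0.5
8.21 [-2.1 -1.7 -3.3] fr 3.3 ft 2.3 [-1.6 -0.1  0.4] 0.5
8.5 [-2.2 -1.4 -4.2] fr 4.4 ft 1.9 [-2.  -0.1  0.1] 0.7
8.79 [-1.3 -2.3 -4.1] fr 4.2 ft 1.2 [-2.2 -0.2 -0.2] 0.9
9.08 [ 0.6 -0.6 -4.9] fr 4.4 ft 2.2 [-2.4 -0.2 -0.6] 1.0
9.37 [ 2.2 -1.2 -4.7] fr 4.6 ft 2.3 [-2.4 -0.2 -1.1] 1.1
9.66 [ 1.1  1.4 -2. ] fr 2.2 ft 0.7 [-2.4 -0.2 -1.3] 1.2
9.95 [ 3.1  1.4 -0.6] fr 2.1 ft 2.5 [-2.3 -0.2 -1.5] 0.9
10.24 [2.8 1.  0. ] fr 2.1 ft 2.0 [-2.1 -0.2 -1.6] 0.8
10.53 [ 4.4  0.9 -0.2] fr 4.0 ft 1.8 [-1.7 -0.1 -1.8] 0.9
10.82 [3.8 0.8 0.6] fr 3.7 ft 1.3 [-1.4 -0.1 -1.9] 0.6
11.11 [3.  1.6 1.7] fr 3.3 ft 1.4 [-1.  -0.1 -1.8] 0.3
11.41 [4.4 2.5 2.8] fr 5.3 ft 0.7 [-0.6 -0.  -1.6] 0.1
11.7 [3.7 2.7 4.9] fr 6.1 ft 1.2 [-0.1 -0.  -1.2] 0.2
11.99 [2.6 2.4 7. ] fr 7.4 ft 1.5 [ 0.3  0.  -0.6] 0.5
12.28 [-0.4  3.1  7.8] fr 7.4 ft 2.4 [0.5 0.  0.1] 0.9
12.57 [-2.3  2.   8.3] fr 8.3 ft 2.1 [0.5 0.  0.9] 1.7
14.3083 18.895136912372102
16.1833
```

View pics/w1.png

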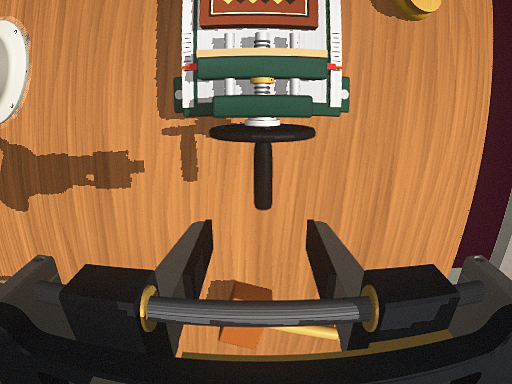

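The pointers (rows 66–67) now cover the brass marks, and the crank stands straight up. Next I'll take a close view of the caul.

Run:
```python
from workcell import bot, camrig
from h import *
a=.368+np.pi/2
p=np.load("press.npy")
e=np.array(bot.current_ee_pos()); bot.line_to(e+[0,0,.03],max_speed=.3)
bot.goto([.449,.301,.17],rv(a)); bot.set_gripper(1.0,15)
print(bot.current_joints())
c=camrig.read_camera("wrist"); cv2.imwrite("pics/w2.png",c["pixels"]); np.savez("w2.npz",**c); print(bot.current_clock(), -c["R"].T@c["t"])
```

```text
[ 3.66934012e-01  1.07704990e-01  1.74328819e+00  8.57630049e-06
  1.29062953e+00 -1.57189501e+00]
18.85 [0.37368287 0.27196792 0.34137002]
```

View pics/w2.png

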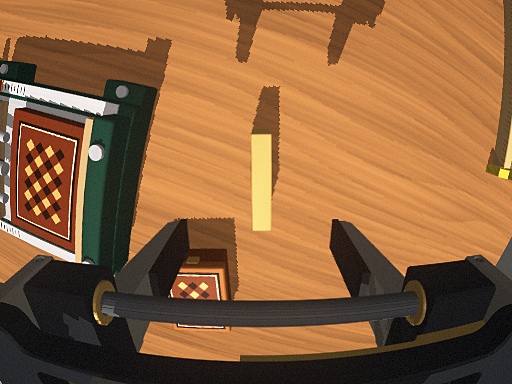

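The caul's top face spans (251,135), (270,134), (271,230) and (253,231). It is centred between the fingers (187 and 332), and the box lies below the left finger. I'll fit the caul here and check the box clearance.

Run:
```python
from workcell import bot, camrig
from h import *
np.set_printoptions(precision=4,suppress=True)
W=dict(np.load("w2.npz"))
def fish(c,P):
    q=c["R"]@P+c["t"]; th=np.arctan2(np.hypot(q[0],q[1]),q[2]); d=q[:2]/np.hypot(q[0],q[1])
    return d*th*c["fx"]+[c["cx"],c["cy"]]
# tool -x is caul +x : image bottom = caul +x ; image left = caul -y
obs=[((-50,-10,60),(251,135)),((-50,10,60),(270,134)),((50,10,60),(271,230)),((50,-10,60),(253,231))]
f=lambda p:np.concatenate([fish(W,T(p,l))-u for l,u in obs])
r=least_squares(f,[.449,.301,.368]); print(r.x,r.fun.reshape(-1,2).T); np.save("caul.npy",r.x)
q=r.x
c=camrig.read_camera("top")
# box corners at z=.052
for u in [(45,70),(135,32),(188,155),(90,190)]:
    x,y=o("top",u); d=c["R"].T@np.array([(x-c["cx"])/c["fx"],(y-c["cy"])/c["fy"],1]); C=-c["R"].T@c["t"]; P=C+d*(.052-C[2])/d[2]
    v=P[:2]-q[:2]; cs,sn=np.cos(q[2]),np.sin(q[2]); print(P,"in caul frame",cs*v[0]+sn*v[1],-sn*v[0]+cs*v[1])
# panel from w2? fence corner check
```

```text
[0.4487 0.3033 0.3867] [[-1.1225  0.9855  0.6799 -0.5278]
 [-0.6799 -0.0527  0.7872  0.1259]]
[0.649  0.3335 0.052 ] in caul frame 0.1968908129399907 -0.04759407653867763
[0.6779 0.2667 0.052 ] in caul frame 0.19848623503187907 -0.12032808628873407
[0.5851 0.225  0.052 ] in caul frame 0.0968116078843813 -0.12401291797874921
[0.5588 0.2974 0.052 ] in caul frame 0.09979809967341503 -0.04699622799650852
```

Run:
```python
from workcell import bot, camrig
from h import *
q=np.load("caul.npy"); a=q[2]+np.pi/2
bot.set_gripper(.6,15)
bot.line_to([q[0],q[1],.10],rv(a))
bot.line_to([q[0],q[1],.036],max_speed=.08); print(np.round(bot.current_contact_force(),1))
bot.set_gripper(0,45); print(bot.current_opening()*92,bot.current_grip_force(),np.round(bot.current_contact_force(),1))
bot.line_to([q[0],q[1],.24]); print(bot.current_clock(),bot.current_ee_pos(),np.round(bot.current_contact_force(),1))
im=cv2.imread("pics/w1.png")[0:130,165:365]; cv2.imwrite("pics/w1c.png",cv2.resize(im,None,fx=4,fy=4,interpolation=cv2.INTER_CUBIC))
```

```text
[ 0.1  0.3 -1.2]
20.02670096228006 44.96997356414795 [-0.6 -0.3  1.2]
23.2917 [0.44811184 0.3030907  0.23883518] [-0.3 -0.  -1.7]
```

View pics/w1c.png

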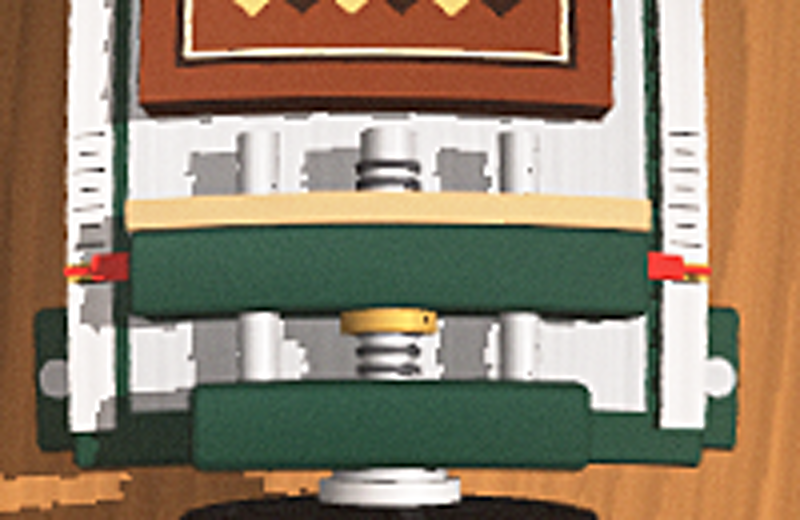

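The crop shows both red pointers on the brass marks at (97,270) and (680,268). The jaw's front edge is at row 198, and the panel's near edge runs from (140,98) to (612,104). Rod ends seem to show in the gap, so I'll lower the caul with a force guard. First I'll measure the gap.

Run:
```python
from h import *
W=dict(np.load("w1.npz")); p=np.load("press.npy")
def ray(u,z,p=p):
    x=(np.array(u)+.5)/4-.5+[165,0]-[W["cx"],W["cy"]]; r=np.linalg.norm(x); th=r/W["fx"]
    d=W["R"].T@np.array([*(x/r*np.sin(th)),np.cos(th)]); C=-W["R"].T@W["t"]; P=C+d*(z-C[2])/d[2]
    v=P[:2]-p[:2]; c,s=np.cos(p[2]),np.sin(p[2]); return np.round(1e3*np.array([c*v[0]+s*v[1],-s*v[0]+c*v[1]]),1)
for n,u,z in [("jawL",(127,200),.099),("jawM",(390,193),.099),("jawR",(650,203),.099),("panTL",(142,98),.09),("panTR",(611,104),.09),("panBL",(145,110),.07),("panBR",(608,117),.07),("rod",(258,130),.09),("screw",(388,128),.088),("thrL",(195,388),.118),("thrR",(587,388),.118),("thrLo",(195,468),.118),("thrRo",(587,468),.118)]: print(n,ray(u,z))
```

```text
jawL [-75.4 -45.5]
jawM [ -0.3 -45.8]
jawR [ 74.4 -45.9]
panTL [-73.1 -12.1]
panTR [ 64.9 -14. ]
panBL [-76.  -10.8]
panBR [ 67.8 -13.1]
rod [-38.6 -24.1]
screw [ -0.7 -23.6]
thrL [ -53.  -102.2]
thrR [  52.9 -101.8]
thrLo [ -53.4 -124.1]
thrRo [  53.3 -123.8]
```

Run:
```python
from workcell import bot, camrig
from h import *
p=np.load("press.npy"); a=p[2]+np.pi/2
P=lambda z,y=-29.5:T(p,(-4,y,z))
bot.goto(P(230),rv(a)); bot.hold(.2)
f0=np.array(bot.current_contact_force()); print(f0, bot.current_ee_pos()-P(230))
for z in list(range(200,111,-10))+[109,108,107,106,105.5,105]:
    bot.line_to(P(z),max_speed=.1); f=np.array(bot.current_contact_force())-f0
    print(z,np.round(f,1))
    if np.abs(f).max()>4: break
bot.hold(.2); print(np.array(bot.current_contact_force())-f0,bot.current_ee_pos()-P(z),bot.current_clock(),bot.current_opening()*92)
c=camrig.read_camera("wrist"); cv2.imwrite("pics/w3.png",c["pixels"])
```

```text
[ 0.23645239  1.62471332 -0.62976386] [-1.82400871e-05  1.12411870e-03  3.83690784e-05]
200 [-0.2 -0.8 -1.6]
190 [ 0.1 -1.7 -1.1]
180 [-0.3 -1.8 -1.3]
170 [ 0.2 -2.   0.1]
160 [-0.8 -1.9 -1.1]
150 [ 0.4 -1.3  0.3]
140 [-0.9 -1.5 -0.8]
130 [-0.3 -2.4  0.6]
120 [-0.3 -1.5 -0.3]
109 [-0.2 -0.8 -0.7]
108 [ 0.9 -1.8 -1.2]
107 [-0.  -1.4 -0.8]
106 [ 0.8 -2.4  0.2]
105.5 [-2.5 -1.3  5.7]
[-2.24914748 -1.21843822  4.98371611] [ 2.28866490e-04 -8.35028257e-05  5.82713079e-04] 28.5583 19.67053860622841
```

View pics/w3.png

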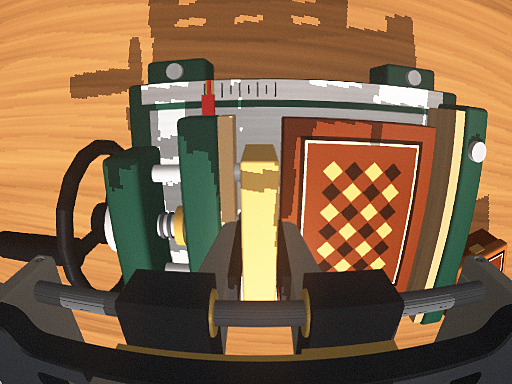

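The caul stands on the bed at (260,200) in the gap, clear of both the jaw and the panel. Now the force-guarded push.

Run:
```python
from workcell import bot, camrig
from h import *
p=np.load("press.npy"); a=p[2]+np.pi/2
P=lambda y:T(p,(-4,y,105.8)); n=T((0,0,p[2]),(0,1000,0))
bot.line_to(P(-29.5)); bot.hold(.2)
f0=np.array(bot.current_contact_force()); y=-29.5
while y<-15:
    y+=.7 if y<-23 else .25
    bot.line_to(P(y),max_speed=.03); f=np.array(bot.current_contact_force())-f0; F=-f@n
    print(round(y,2),"F %.1f z %.1f"%(F,f[2]))
    if F>14: break
bot.hold(.5); f=np.array(bot.current_contact_force()); print(f-f0,f,(bot.current_ee_pos()-P(y))*1e3,bot.current_clock(),bot.current_opening()*92,bot.current_grip_force())
c=camrig.read_camera("wrist"); cv2.imwrite("pics/w4.png",c["pixels"])
```

```text
-28.8 F 2.5 z 0.0
-28.1 F 5.3 z -1.0
-27.4 F 4.9 z -1.6
-26.7 F 5.0 z -0.3
-26.0 F 4.0 z 0.2
-25.3 F 4.7 z 0.1
-24.6 F 4.4 z -1.2
-23.9 F 4.2 z -1.7
-23.2 F 5.2 z -0.5
-22.5 F 5.8 z -0.1
-22.25 F 5.3 z -0.1
-22.0 F 5.8 z 0.1
-21.75 F 6.3 z -0.2
-21.5 F 6.0 z -0.2
-21.25 F 7.0 z 0.7
-21.0 F 5.4 z -0.5
-20.75 F 5.8 z -0.8
-20.5 F 5.1 z -1.1
-20.25 F 5.6 z -1.2
-20.0 F 7.1 z -0.4
-19.75 F 7.2 z -0.9
-19.5 F 7.6 z -1.3
-19.25 F 8.5 z -1.3
-19.0 F 8.7 z -1.0
-18.75 F 10.2 z -1.8
-18.5 F 11.2 z -2.1
-18.25 F 11.8 z -3.1
-18.0 F 11.7 z -2.9
-17.75 F 12.8 z -3.4
-17.5 F 12.9 z -2.8
-17.25 F 13.4 z -5.1
-17.0 F 14.5 z -5.1
[  5.62426902 -13.74535581  -4.13381632] [  4.19459093 -13.09964127   1.56288598] [ 1.4293569  -2.97201303  0.37754839] 37.5583 19.76848187840387 45.034364461898804
```

View pics/w4.png

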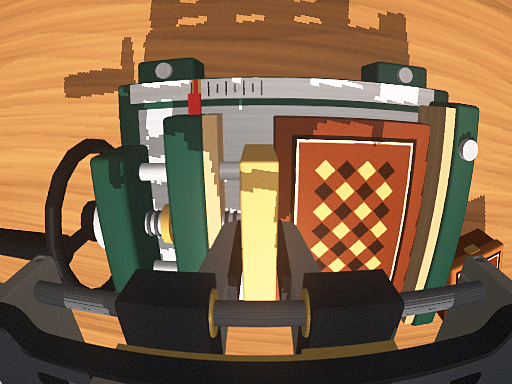

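The caul has reached the panel, and the arm's tip lies at about y = -20, the expected flush position. I'll push a little more and check that motion has really stopped and the panel is square.

Run:
```python
from workcell import bot, camrig
from h import *
p=np.load("press.npy")
R=Ro.from_euler("z",-p[2])
loc=lambda v:R.apply(v)
def show(y):
    e=np.array(bot.current_ee_pos())-[p[0],p[1],0]; print(round(y,2),"tcp",np.round(loc(e)*1e3,2),"F",np.round(loc(np.array(bot.current_contact_force())),1),"M",np.round(bot.current_ft_torque(),2),"tilt",np.round(Ro.from_rotvec(bot.current_tool_rot()).as_matrix()[:,2],3))
show(-17)
for y in (-16,-15,-14.3):
    bot.line_to(T(p,(-4,y,105.8)),max_speed=.03); bot.hold(.4); show(y)
print(np.round(bot.current_joint_vel(),4),bot.current_clock())
W=camrig.read_camera("wrist"); np.savez("w5.npz",**W)
im=W["pixels"][90:330,180:500]; cv2.imwrite("pics/w5.png",cv2.resize(im,None,fx=2.5,fy=2.5,interpolation=cv2.INTER_CUBIC))
```

```text
-17 tcp [ -2.79 -20.07 106.18] F [  2.4 -13.9   1.3] M [-2.74 -0.73  0.25] tilt [ 0.003 -0.006 -1.   ]
-16 tcp [ -2.73 -19.98 106.21] F [  2.2 -15.8   0.7] M [-3.3  -0.75  0.26] tilt [ 0.003 -0.008 -1.   ]
-15 tcp [ -2.74 -19.86 106.24] F [  1.8 -19.3  -0.4] M [-3.93 -0.73  0.28] tilt [ 0.004 -0.009 -1.   ]
-14.3 tcp [ -2.73 -19.8  106.27] F [  2.6 -20.9   0.5] M [-4.37 -0.72  0.29] tilt [ 0.004 -0.011 -1.   ]
[ 0.      0.001  -0.0015 -0.0003 -0.001   0.0003] 39.5583
```

View pics/w5.png

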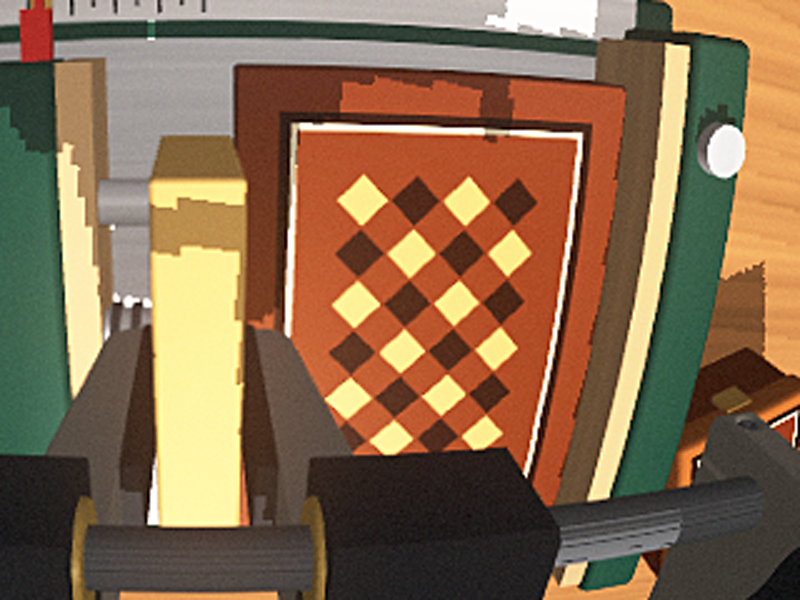

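The panel's far edge meets the fence lining along its full length, and the caul is upright against its near edge. The tip has stopped at y = -19.8 mm (flush is -20) with about 20 N of push. Handing in.

Run:
```python
from workcell import bot, camrig
bot.hold(.3); print(bot.current_contact_force(),bot.current_grip_force(),bot.current_clock())
print(bot.job_done())
```

```text
[  3.69301409 -20.59473488   0.52992874] 45.06841778755188 39.9083
the job is handed in; nothing more can be done
None
```

I handed the job in at about 40 s; the result was not reported back. The jaw is on its brass marks, and the gripper is holding the caul upright in the gap, pressing the panel flush against the fence with about 20 N. The box, mallet and tin were not touched.

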